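# Stir the polishing beads

### The arm

A 6-joint arm with a two-finger parallel gripper is mounted at the origin on the work surface. World frame = base frame: x ahead of the robot, y to its left, z up, the work surface at z = 0. Lengths are in m, angles in rad, forces in N, time in s.
With the tool pointing down it reaches from about 0.325 to 0.9 m from the base axis. Payload 3.5 kg.
Tool frame: the origin (TCP) lies midway between the tips of the shut fingers; the grasp point (between the pads) lies 19 mm behind it (manip.pinch_z is the distance from the TCP to the grasp point, in m); z points along the fingers, y is the line along which they close (so a half turn about z gives the same grasp; the last joint's range is limited). The gripper opens to 85 mm and grips with 20 to 120 N. Pads are 22 mm wide; open, the fingers measure 114 mm over their backs; the gripper's body (76 mm by 85 mm) begins 54 mm behind the grasp point. The pads swing forward as they close: fully open they stand 13 mm farther back than shut.
Start: joints at [1.201, 0.276, -0.026, 1.268, 0, 1.467], TCP at [0.165, 0.603, 0.231] pointing down, gripper open.
Joint ranges: [-3.12, 3.12], [-0.85, 1.88], [-1.08, 1.24], [-1.95, 2.15], [-1.57, 1.53], [-3.14, 3.14]. Speed limits (rad/s): [2.57, 2.57, 3.14, 3.14, 3.14, 3.14].

### API

Orientations are given as a rotation vector (axis times angle).
In Python, from plant import manip gives the robot as it stands. Calls block until the motion is done:
- manip.reach(position, orientation): joint-space move of the TCP to a pose.
- manip.movel(position, v=0.15, ori=None, guard=None): straight line of the TCP; ori=None keeps the orientation; v is the mean speed in m/s. With guard (N) it stops when the force on the tool has changed by that much, and returns True; else False.
- manip.movej(angles): joint-space move.
- manip.move_gripper(opening): finger opening in m; the grip force is fixed at half the most; returns when the fingers have stopped.
- manip.hold(seconds).
- manip.ik(position, orientation): joint angles nearest the present ones, or None.
- manip.camera(name): name is "side" or "top" or "wrist"; returns the picture (384x512x3 uint8, red, green, blue); there is no depth.
- manip.camera_model(name): a dict with "fx", "fy", "cx", "cy" (pixels), "rvec" (rotation vector, rad) and "tvec" (3), from world to camera coordinates, as OpenCV has them; the wrist camera has in their place "tool_from_camera" (4x4, takes a point from camera to tool coordinates, whose origin is the TCP and whose axes are the flange's). Camera axes: x right, y down, z forward; pixel columns grow to the right and rows downward; lengths in m; the calibration is good to about 2 mm. A picture is of the moment at which its call begins: read the wrist's pose just before it. camera_model takes no time and is no camera call.
A pose or a line that the arm cannot do raises manip.MotionError and nothing moves.
- manip.job_done(): hands the job in; it is judged then, once.
Readings, each from a call of its own:
- manip.current_clock(): time.
- manip.current_qpos(): joint angles.
- manip.current_dq(): joint speeds.
- manip.current_tau(): joint torques, N m.
- manip.current_position(): TCP position.
- manip.current_eef_rot(): TCP orientation.
- manip.current_contact_force(): force on the tool from outside, world axes, zero at the start.
- manip.current_wrist_torque(): the same for the moment, N m.
- manip.current_gripper_width(): finger opening in m.
- manip.current_grip_force(): force on a finger pad.
Only numpy, scipy, OpenCV 4.12 (cv2) and the standard library are available. Lean on these libraries where they do the work, as an engineer would, in place of code of your own. Each camera call takes 0.05 s, during which the arm holds its last target. There are 200 camera calls.

### The job

Take the cranked stirrer off its wooden rest and stir the beads in the steel bowl with it: lower its foot to just above the bowl's floor at the spout, go one full turn round the bowl clockwise seen from above and back to the spout, pushing most of the beads from their places. Keep every bead in the bowl and the bowl where it stands on its cork ring, then lay the stirrer back in both notches of its rest, leaving the other things on the bench alone.

Things in the scene. Friction and masses are not known exactly. Their poses are not given: they have to be found in the camera images.
- stirrer: cranked stirrer on the rest: level wooden handle 186 long, 16 x 16, brass 22 cube on its rear end; at the front a steel rod (12 thick) drops to an egg-shaped wooden foot, 26 across, 32 high. Origin: centre of the handle, x along it to the front, z up. Rod axis at x = 85, foot's underside at z = -105. About 130 g, balanced within 15 of the origin.
- stirrer_foot (a point): centre of the underside of the stirrer's foot, at (85, 0, -105) from the stirrer's origin.
- rest: fixed wooden rest: base 150 x 70 x 14, two posts (12 thick, 44 wide) at x = +50 and -50 with open-topped notches in which the handle lies along x. Origin: centre of base underside. Notch bottom 117 high, 24 wide, 32 at the mouth; ears end 143 high. Seated handle centre is 125 above the origin, foot 20 clear of the table beyond the +x end. 88 free between the posts.
- bowl: round steel bowl with one pouring spout, loose on the cork ring: 190 across at the rim, 60 high, 132 at the base, wall 4. Origin: centre of underside (25 above table); inner floor 6 above it, flat to radius 60. x to the spout (its end 123 from the axis), y 90 degrees anticlockwise of it seen from above, z up. About 0.7 kg.
- cork: fixed cork ring under the bowl, 130 across, 25 high. Origin: centre of its underside.
- bead0: barrel-shaped wooden bead, 24 across, 20 high, about 12 g; seven alike stand in one layer in the bowl at the start, no bead's centre within 30 of the point 40 from the bowl's axis towards the spout. Origin: centre of its underside.
- bead1: barrel-shaped wooden bead, 24 across, 20 high, about 12 g; seven alike stand in one layer in the bowl at the start, no bead's centre within 30 of the point 40 from the bowl's axis towards the spout. Origin: centre of its underside.
- bead2: barrel-shaped wooden bead, 24 across, 20 high, about 12 g; seven alike stand in one layer in the bowl at the start, no bead's centre within 30 of the point 40 from the bowl's axis towards the spout. Origin: centre of its underside.
- bead3: barrel-shaped wooden bead, 24 across, 20 high, about 12 g; seven alike stand in one layer in the bowl at the start, no bead's centre within 30 of the point 40 from the bowl's axis towards the spout. Origin: centre of its underside.
- bead4: barrel-shaped wooden bead, 24 across, 20 high, about 12 g; seven alike stand in one layer in the bowl at the start, no bead's centre within 30 of the point 40 from the bowl's axis towards the spout. Origin: centre of its underside.
- bead5: barrel-shaped wooden bead, 24 across, 20 high, about 12 g; seven alike stand in one layer in the bowl at the start, no bead's centre within 30 of the point 40 from the bowl's axis towards the spout. Origin: centre of its underside.
- bead6: barrel-shaped wooden bead, 24 across, 20 high, about 12 g; seven alike stand in one layer in the bowl at the start, no bead's centre within 30 of the point 40 from the bowl's axis towards the spout. Origin: centre of its underside.
- mandrel: bystander: ring mandrel: tapered steel rod with wooden handle, 200 long, 26 thick, lying. Origin: centre of its underside.
- mallet: bystander: rawhide mallet, 200 long, 45 high, lying. Origin: centre of its underside.
- bench_block: bystander: flat square steel block 80 x 80 x 25. Origin: centre of its underside.
- jar: bystander: closed glass jar, 64 across, 85 high. Origin: centre of its underside.
- spare_ring: bystander: empty spare cork ring, 100 across, 22 high. Origin: centre of its underside.

How it is judged:
By the outcome, as a careful person would: the job done as asked, in the order asked, and still so for the second after the job is handed in, with the robot touching nothing.
It also fails if it takes over 66 s, if anything falls off the work surface, if the arm or the gripper's body presses on something with over 40 N, if the wrist force passes 120 N, or if a joint passes its speed limit or range.

## Working session

There is one attempt and no reset: what is moved stays moved. The work goes in short steps, each a Python script; the robot and the scene stay as the last script left them, time stands still between calls to the robot, and variables do not carry over. Pictures are saved under pics/ and viewed, at most 15 in all, crops included, and the job is handed in when it is done.

```bash
mkdir -p pics; python3 - <<'E'
from plant import manip
import cv2,numpy as np
for n in("top","side"):
    im=manip.camera(n); cv2.imwrite(f"pics/{n}0.png",im[:,:,::-1]); m=manip.camera_model(n)
    R=cv2.Rodrigues(np.array(m["rvec"]))[0]; print(n,m["fx"],m["cx"],m["cy"],-R.T@np.array(m["tvec"]),R.round(2).tolist())
print(manip.camera_model("wrist"),manip.pinch_z,manip.current_eef_rot())
E
```

```text
top 394.8690530691387 261.2952387450778 189.35864657900555 [0.50246263 0.03024815 1.12285109] [[0.02, -1.0, 0.01], [-0.99, -0.03, -0.12], [0.12, -0.01, -0.99]]
side 412.09243163171226 254.2915692581646 183.98635284004422 [0.51567623 0.6738751  0.74099294] [[-0.99, -0.15, -0.01], [-0.1, 0.7, -0.71], [0.12, -0.7, -0.7]]
{'fx': 267.14553383956985, 'fy': 267.14553383956985, 'cx': 256.9344562296342, 'cy': 188.3207732356769, 'tool_from_camera': array([[ 5.62890652e-05, -9.51249786e-01, -3.08421531e-01,
         8.02204890e-02],
       [ 9.99999892e-01, -8.89106755e-05,  4.56729852e-04,
         2.54582466e-05],
       [-4.61886141e-04, -3.08421523e-01,  9.51249678e-01,
        -1.42230750e-01],
       [ 0.00000000e+00,  0.00000000e+00,  0.00000000e+00,
         1.00000000e+00]])} 0.0187 [-0.4178011  -3.11319594  0.00318825]
```

View pics/top0.png

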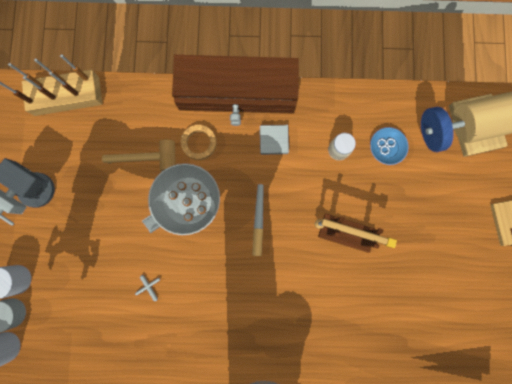

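View pics/side0.png

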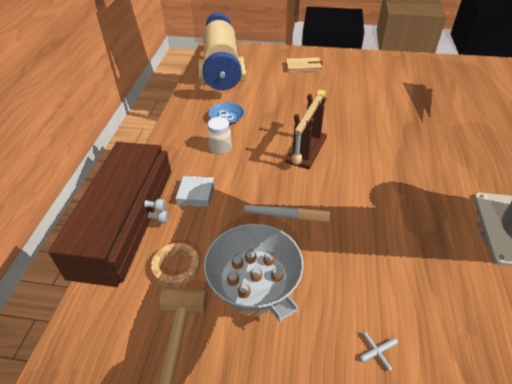

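Top view: bowl centred at about (184,200) with its spout at (150,223). The stirrer runs from the foot end at (320,224) to the brass cube at (392,243), and the rest is below it. The side view agrees.

```bash
cat > h.py <<'E'
from plant import manip
import cv2,numpy as np
from scipy.spatial.transform import Rotation as Ro
def ray(n,uv,z):
    m=manip.camera_model(n);K=np.array([[m["fx"],0,m["cx"]],[0,m["fy"],m["cy"]],[0,0,1]])
    if n=="wrist":
        T=np.eye(4);T[:3,:3]=Ro.from_rotvec(manip.current_eef_rot()).as_matrix();T[:3,3]=manip.current_position()
        T=T@m["tool_from_camera"];R=T[:3,:3];c=T[:3,3]
    else:
        R=cv2.Rodrigues(np.array(m["rvec"]))[0].T;c=-R@np.array(m["tvec"])
    uv=np.atleast_2d(uv).astype(float)
    d=(R@np.linalg.inv(K)@np.c_[uv,np.ones(len(uv))].T).T
    return (c+d*((z-c[2])/d[:,2])[:,None])[:,:2]
def down(yaw):  # tool pointing down, tool y axis (closing line) at world angle yaw
    y=np.array([np.cos(yaw),np.sin(yaw),0]);z=np.array([0,0,-1.]);x=np.cross(y,z)
    return Ro.from_matrix(np.c_[x,y,z]).as_rotvec()
E
python3 - <<'E'
from h import *
im=cv2.imread("pics/top0.png");hsv=cv2.cvtColor(im,cv2.COLOR_BGR2HSV)
for p in [(330,227),(350,233),(365,237),(392,243),(340,250),(184,180),(150,224),(200,190),(120,250),(172,195)]: print(p,hsv[p[1],p[0]])
a=cv2.resize(im[205:260,305:405],None,fx=6,fy=6,interpolation=cv2.INTER_NEAREST)
b=cv2.resize(im[155:245,135:230],None,fx=6,fy=6,interpolation=cv2.INTER_NEAREST)
c=np.zeros((600,800,3),np.uint8);a=cv2.resize(a,(400,220),interpolation=cv2.INTER_NEAREST);c[:220,:400]=a
b=cv2.resize(b,(400,379),interpolation=cv2.INTER_NEAREST);c[:379,400:]=b;cv2.imwrite("pics/z.png",c[:380])
E
```

```text
(330, 227) [ 18 135 163]
(350, 233) [ 18 132 189]
(365, 237) [ 18 128 207]
(392, 243) [ 24 182 236]
(340, 250) [ 15 174 188]
(184, 180) [ 70  12 127]
(150, 224) [ 77  11 158]
(200, 190) [ 45   9 113]
(120, 250) [ 15 179 187]
(172, 195) [ 70  12 124]
```

View pics/z.png

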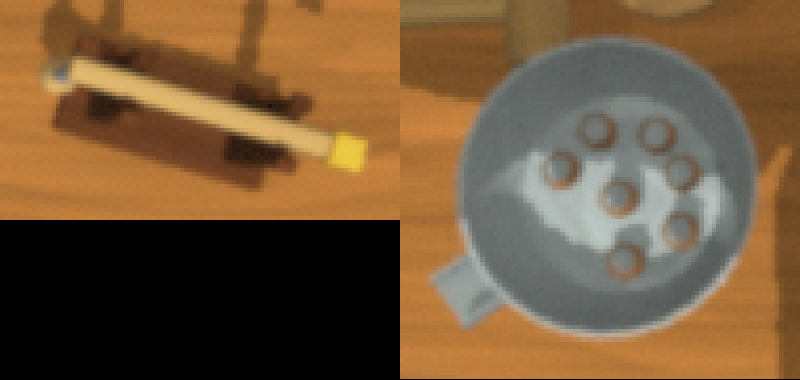

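```bash
python3 - <<'E'
from h import *
im=cv2.imread("pics/top0.png");hsv=cv2.cvtColor(im,cv2.COLOR_BGR2HSV)
H,S,V=[hsv[...,i].astype(int) for i in range(3)]
# handle
m=np.zeros(H.shape,np.uint8);m[205:260,305:405]=1
hm=((S>60)&(S<150)&(V>150)&(H>=14)&(m>0)); br=((H>=21)&(S>150)&(V>180)&(m>0))
hm=cv2.connectedComponentsWithStats(hm.astype(np.uint8));k=1+np.argmax(hm[2][1:,4]);ys,xs=np.where(hm[1]==k)
p=ray("top",np.c_[xs,ys],.133);c=p.mean(0);u=np.linalg.svd(p-c)[2][0];u*=np.sign(u[1])
ys,xs=np.where(br);b=ray("top",np.c_[xs,ys],.136).mean(0)
t=(p-c)@u
print("handle",c,u,np.degrees(np.arctan2(u[1],u[0])),t.min(),t.max(),"brass",b,(b-c)@u,np.linalg.det([u,b-c]))
# bowl
bm=(S<60)&(V>60);mm=np.zeros(H.shape,bool);mm[155:245,135:230]=1;bm&=mm
bm=cv2.morphologyEx(bm.astype(np.uint8),cv2.MORPH_CLOSE,np.ones((9,9)))
cn=max(cv2.findContours(bm,cv2.RETR_EXTERNAL,cv2.CHAIN_APPROX_NONE)[0],key=cv2.contourArea)[:,0]
q=ray("top",cn,.085);k=np.ones(len(q),bool)
for _ in range(12):
    s=np.linalg.lstsq(np.c_[2*q[k],np.ones(k.sum())],(q[k]**2).sum(1),rcond=None)[0];cc=s[:2];r=np.sqrt(s[2]+cc@cc)
    d=np.linalg.norm(q-cc,axis=1);k=abs(d-r)<.006
sp=q[d>r+.012].mean(0)-cc
print("bowl",cc,r,k.sum(),len(q),"spout",np.degrees(np.arctan2(sp[1],sp[0])),d.max())
# beads: orange edges in the bowl
ins=cv2.fillPoly(np.zeros(H.shape,np.uint8),[cn],1)>0
bd=ins&(S>60)&(H<20); bd=cv2.morphologyEx(bd.astype(np.uint8),cv2.MORPH_CLOSE,np.ones((3,3)))
n,_,st,ce=cv2.connectedComponentsWithStats(bd)
a=np.arctan2(sp[1],sp[0])
for i in range(1,n):
    if st[i,4]>8:
        w=ray("top",ce[i],.045)[0]-cc; print(st[i,4],ce[i].round(1),"r",np.linalg.norm(w).round(3),"ang",np.degrees(np.arctan2(w[1],w[0])-a).round()%360)
E
```

```text
handle [ 0.5240264  -0.20591988] [0.23934756 0.97093395] 76.15196369101668 -0.0905337130302712 0.09410734374635664 brass [ 0.49772999 -0.30389283] -0.10141925257652795 0.0020824948276520093
bowl [0.59938021 0.2263847 ] 0.09258814061050305 189 217 spout 128.71434419456477 0.12104848650536677
18 [183.6 186.9] r 0.037 ang 245.0
16 [197.9 187.7] r 0.046 ang 190.0
21 [174.3 196. ] r 0.034 ang 304.0
14 [203.8 196.4] r 0.049 ang 154.0
18 [188.4 202.4] r 0.009 ang 95.0
22 [202.9 210.5] r 0.054 ang 111.0
10 [149.3 212.3] r 0.105 ang 341.0
27 [189.1 217.5] r 0.049 ang 63.0
9 [159.7 227.7] r 0.103 ang 10.0
```

```bash
python3 - <<'E'
from h import *
o=np.array([.5246,-.2038]);a=np.radians(76.15)
best=None
for y in (a+np.pi/2,a-np.pi/2):
    j=manip.ik([*o,.30],down(y)); print(y,j)
    if j is not None and (best is None or abs(j[5])<abs(best[1][5])): best=(y,j)
y=best[0]; print(y)
# check reach for stirring too
for th in range(0,360,60):
    c=np.array([.5994,.2264])+.04*np.array([np.cos(th),np.sin(th)])-.085*np.array([np.cos(a),np.sin(a)])
    j=manip.ik([*c,.12],down(y));print(j is not None and np.round(j,2))
manip.reach([*o,.30],down(y))
print(manip.current_clock(),manip.current_position())
im=manip.camera("wrist");cv2.imwrite("pics/w1.png",im[:,:,::-1])
E
```

```text
2.8998645521885784 [-0.48540037  0.13778505 -0.05407686  1.37893441  0.         -1.8144686 ]
-0.24172810140121448 [-4.85400374e-01  1.37785053e-01 -5.40768634e-02  1.37893441e+00
  4.44089210e-16  1.32712405e+00]
-0.24172810140121448
[ 0.13  0.37 -0.14  1.06  0.    1.94]
[ 0.12  0.24 -0.32  1.01  0.    1.94]
[ 0.16  0.37 -0.15  1.06  0.    1.98]
[ 0.08  0.26 -0.3   1.01  0.    1.9 ]
[ 0.19  0.34 -0.18  1.05  0.    2.01]
[ 0.07  0.29 -0.25  1.03  0.    1.88]
3.2 [ 0.52482407 -0.2030998   0.29995413]
```

View pics/w1.png

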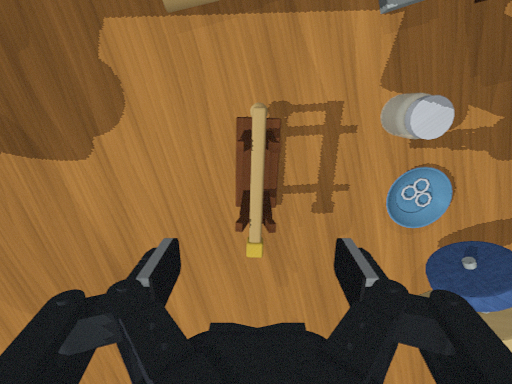

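Wrist view: handle from about (259,108) at the front to (255,245) at the rear, brass cube at (255,250), clear space between the posts.

```bash
python3 - <<'E'
from h import *
im=cv2.imread("pics/w1.png");hsv=cv2.cvtColor(im,cv2.COLOR_BGR2HSV)
H,S,V=[hsv[...,i].astype(int) for i in range(3)]
w=slice(240,285)
L=[];Rr=[]
for r in range(125,235,5):
    k=np.where((V[r,w]>140)&(S[r,w]<150))[0]+240
    if 148<r<200 or r>222: pass
    if len(k)>5: L.append((k.min()-.5,r));Rr.append((k.max()+.5,r))
mid=(np.array(L)+np.array(Rr))/2;print(np.c_[L,np.array(Rr)[:,0]][::3].tolist())
for nm,e in(("L",L),("R",Rr),("mid",mid)):
    p=ray("wrist",e,.133);c=p.mean(0);u=np.linalg.svd(p-c)[2][0];u*=np.sign(u[1]);print(nm,c,u,np.degrees(np.arctan2(u[1],u[0])),"offset of (.5246,-.2038) from line",np.linalg.det([u,np.array([.5246,-.2038])-c]))
b=(H>=21)&(S>150)&(V>170);b[:,:230]=0;b[:,290:]=0;b[:220]=0;b[270:]=0
ys,xs=np.where(b);print("brass px",xs.min(),xs.max(),ys.min(),ys.max());
bw=ray("wrist",[[(xs.min()+xs.max())/2,np.median(ys)],[255,ys.min()-.5]],.136);print("brass",bw)
# posts/ears: dark wood cross sections
for r in (130,140,200,210,220,226): print(r,V[r,228:290:2].tolist())
E
```

```text
[[251.5, 125.0, 264.5], [252.5, 140.0, 263.5], [250.5, 155.0, 263.5], [250.5, 170.0, 262.5], [249.5, 185.0, 262.5], [249.5, 200.0, 261.5], [249.5, 215.0, 260.5], [248.5, 230.0, 260.5]]
L [ 0.51398183 -0.20944504] [0.27457207 0.96156652] 74.06348621347615 offset of (.5246,-.2038) from line -0.008660106288790236
R [ 0.52797738 -0.2128805 ] [0.2697485  0.96293081] 74.35069855267628 offset of (.5246,-.2038) from line 0.005701634436808114
mid [ 0.52097949 -0.21116274] [0.27215684 0.9622529 ] 74.2073479850384 offset of (.5246,-.2038) from line -0.0014800309778494674
brass px 246 261 244 257
brass [[ 0.4945534  -0.3030151 ]
 [ 0.49873686 -0.29423927]]
130 [167, 165, 167, 157, 119, 102, 107, 107, 67, 58, 50, 49, 176, 191, 191, 191, 188, 184, 149, 69, 61, 64, 62, 75, 75, 75, 96, 111, 112, 110, 112]
140 [157, 162, 161, 165, 118, 63, 59, 55, 52, 55, 56, 65, 108, 196, 191, 191, 186, 186, 140, 59, 75, 54, 53, 45, 76, 104, 102, 113, 118, 145, 155]
200 [172, 167, 164, 173, 120, 103, 109, 51, 56, 47, 50, 173, 191, 188, 188, 188, 177, 111, 42, 45, 40, 80, 99, 103, 92, 111, 107, 140, 155, 159, 160]
210 [159, 160, 176, 166, 169, 167, 98, 56, 59, 52, 50, 171, 188, 187, 189, 184, 172, 92, 44, 42, 43, 35, 135, 156, 165, 157, 157, 157, 156, 153, 159]
220 [169, 172, 161, 162, 145, 53, 48, 60, 60, 52, 60, 109, 190, 186, 188, 182, 166, 77, 44, 80, 51, 54, 52, 136, 155, 164, 161, 154, 160, 154, 148]
226 [160, 170, 168, 162, 112, 112, 115, 79, 52, 153, 174, 168, 188, 188, 189, 184, 152, 146, 140, 86, 92, 99, 97, 100, 141, 150, 165, 154, 154, 158, 152]
```

```bash
python3 - <<'E'
from h import *
o=np.array([.5236,-.2035]);a=np.radians(74.7);y=a-np.pi/2
manip.move_gripper(.06)
manip.reach([*o,.20],down(y)); 
print(manip.movel([*o,.106],v=.08,guard=8), manip.current_position())
manip.hold(.2);f0=manip.current_contact_force()
manip.move_gripper(0);manip.hold(.3)
print(manip.current_gripper_width(),manip.current_grip_force(),f0,manip.current_contact_force(),manip.current_wrist_torque(),manip.current_position(),manip.current_clock())
g=[float(v) for v in manip.current_position()]
print(manip.movel([g[0],g[1],g[2]+.005],v=.03));manip.hold(.2);print(manip.current_contact_force())
manip.movel([g[0],g[1],.226],v=.08);manip.hold(.3)
print(manip.current_contact_force(),manip.current_wrist_torque(),manip.current_gripper_width(),manip.current_position(),manip.current_clock())
for n in("wrist","side"):
    im=manip.camera(n);cv2.imwrite(f"pics/{n}2.png",im[:,:,::-1])
a=cv2.imread("pics/wrist2.png");b=cv2.imread("pics/side2.png")[40:240,200:440]
c=np.zeros((300,760,3),np.uint8);c[:300,:400]=cv2.resize(a,(400,300));c[:300,400:]=cv2.resize(b,(360,300));cv2.imwrite("pics/c2.png",c)
E
```

```text
False [ 0.52417626 -0.20379731  0.10669499]
0.014624740625124394 58.7708580493927 [-0.33108525  0.75726801 -0.73435795] [-0.33853566  0.77703303  1.68276728] [-0.01204607 -0.00859311  0.04736713] [ 0.52382757 -0.20359237  0.1062132 ] 6.4
False
[-0.26183266 -0.54931992 -2.03102635]
[ 0.80859177 -0.19978671 -1.49285122] [ 0.0879766  -0.03747959  0.01091878] 0.015007631257949754 [ 0.52369877 -0.2035546   0.2257563 ] 8.8083
```

View pics/c2.png

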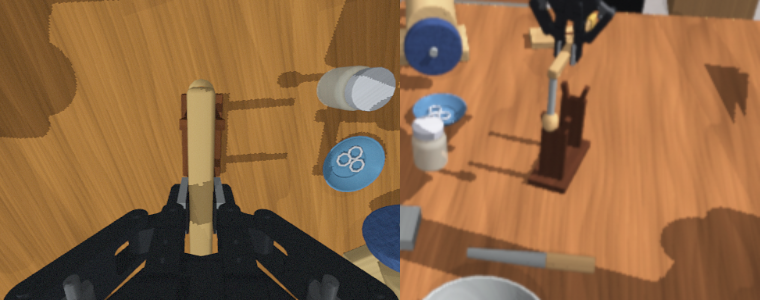

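The stirrer is held level and clear of the rest, with the foot hanging at about (550,121) in the composite. Next I move over the bowl and check the foot there.

```bash
python3 - <<'E'
from h import *
a=np.radians(74.7);u=np.array([np.cos(a),np.sin(a)]);B=np.array([.5994,.2264]);s=np.radians(128.7)
f=B+.04*np.array([np.cos(s),np.sin(s)]);t=f-.085*u
manip.movel([*t,.216],v=.2);manip.hold(.3);print(manip.current_position(),manip.current_clock(),f)
M={}
for n in("top","side"):
    im=manip.camera(n);cv2.imwrite(f"pics/{n}3.png",im[:,:,::-1])
    m=manip.camera_model(n)
    for z in(.130,.16):
        p=cv2.projectPoints(np.array([[*f,z]]),np.array(m["rvec"]),np.array(m["tvec"]),np.array([[m["fx"],0,m["cx"]],[0,m["fy"],m["cy"]],[0,0,1.]]),None)[0].ravel();print(n,z,p)
A=cv2.imread("pics/top3.png")[150:250,130:250];C=cv2.imread("pics/side3.png")[170:330,190:340]
c=np.hstack([cv2.resize(A,(400,333),interpolation=0),cv2.resize(C,(312,333),interpolation=0)]);cv2.imwrite("pics/c3.png",c)
E
```

```text
[0.55202075 0.17528722 0.21604977] 11.2583 [0.57439029 0.25761722]
top 0.13 [167.28179109 206.3874754 ]
top 0.16 [164.50654484 205.42838247]
side 0.13 [262.54235697 263.3091126 ]
side 0.16 [262.53540171 253.21673983]
```

View pics/c3.png

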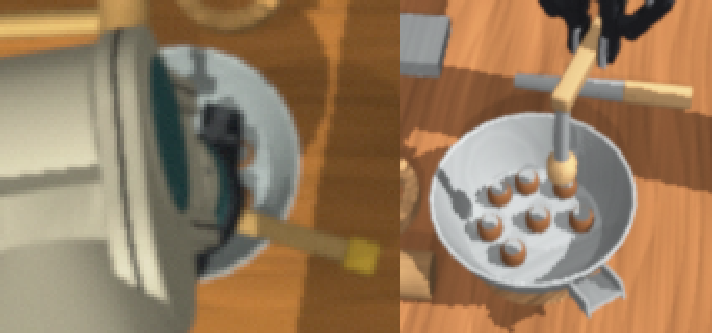

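In the side view the foot hangs over the bowl at about (268,260), while I predicted (262.5,263). I will measure that offset before lowering.

```bash
python3 - <<'E'
from h import *
im=cv2.imread("pics/side3.png");hsv=cv2.cvtColor(im,cv2.COLOR_BGR2HSV);H,S,V=[hsv[...,i].astype(int) for i in range(3)]
m=(S>70)&(S<150)&(H<25)&(V>110);print("foot rows")
for r in range(236,266,2): k=np.where(m[r,255:280])[0]+255; print(r,k.min() if len(k) else 0,k.max() if len(k) else 0, end=' | ')
for r in range(196,224,3): k=np.where(m[r,245:300])[0]+245; print("h",r,k.min() if len(k) else 0,k.max() if len(k) else 0,end=' | ')
print()
# bowl from side: rim contour -> circle fit at z=.085
bm=((S<60)&(V>60)).astype(np.uint8);z=np.zeros_like(bm);z[215:330,190:340]=1;bm*=z
bm=cv2.morphologyEx(bm,cv2.MORPH_CLOSE,np.ones((11,11)))
cn=max(cv2.findContours(bm,cv2.RETR_EXTERNAL,cv2.CHAIN_APPROX_NONE)[0],key=cv2.contourArea)[:,0]
q=ray("side",cn,.085);k=np.linalg.norm(q-[.5994,.2264],axis=1)<.103
for _ in range(20):
    s=np.linalg.lstsq(np.c_[2*q[k],np.ones(k.sum())],(q[k]**2).sum(1),rcond=None)[0];cc=s[:2];r=np.sqrt(s[2]+cc@cc)
    d=np.linalg.norm(q-cc,axis=1);k=abs(d-r)<.004
print("bowl side",cc,r,k.sum(),len(q))
w=manip.camera("wrist");cv2.imwrite("pics/w3.png",w[:,:,::-1])
u=np.array([np.cos(np.radians(74.7)),np.sin(np.radians(74.7))])
print("side foot eq pts", ray("side",[[262.5,263.3],[268,260]],.13))
cm=manip.camera_model("side")
for n,p in (("front top",[*(manip.current_position()[:2]+.093*u),.243]),("foot mid",[*(manip.current_position()[:2]+.085*u),.146])):
    print(n,cv2.projectPoints(np.array([p]),np.array(cm["rvec"]),np.array(cm["tvec"]),np.array([[cm["fx"],0,cm["cx"]],[0,cm["fy"],cm["cy"]],[0,0,1.]]),None)[0].ravel())
E
```

```text
foot rows
236 0 0 | 238 0 0 | 240 0 0 | 242 0 0 | 244 262 273 | 246 261 274 | 248 261 274 | 250 261 274 | 252 261 274 | 254 255 274 | 256 255 274 | 258 255 274 | 260 255 274 | 262 272 273 | 264 267 271 | h 196 245 299 | h 199 245 299 | h 202 245 298 | h 205 245 299 | h 208 266 299 | h 211 265 299 | h 214 253 299 | h 217 261 299 | h 220 261 299 | h 223 245 272 | 
bowl side [0.59662806 0.22768665] 0.09492932764711329 230 295
side foot eq pts [[0.57446702 0.25760894]
 [0.56576113 0.24927847]]
front top [260.486953   225.43575227]
foot mid [262.53787817 257.94921317]
```

View pics/w3.png

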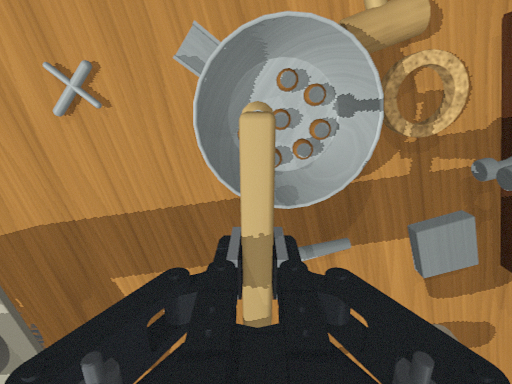

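The wrist view shows the handle's front edge at about row 110, lower than predicted, so the handle may have shifted or pitched in the grip. I will work out its pose in the tool frame from the edge widths.

```bash
python3 - <<'E'
from h import *
print(manip.current_position(),np.array(manip.current_eef_rot())-down(np.radians(-15.3)),manip.current_gripper_width())
m=manip.camera_model("wrist");T=m["tool_from_camera"]
for f in("wrist2","w3"):
    im=cv2.imread(f"pics/{f}.png");g=cv2.cvtColor(im,cv2.COLOR_BGR2HSV);V=g[...,2].astype(int);S=g[...,1].astype(int);H=g[...,0].astype(int)
    G=np.abs(cv2.Sobel(cv2.GaussianBlur(im,(1,5),0).astype(np.float32),cv2.CV_32F,1,0,ksize=3)).sum(2)
    rows=np.arange(122,232,4);W=[]
    for r in rows:
        l=232+np.argmax(G[r,232:250]);rr=264+np.argmax(G[r,264:282]);W.append((l,rr))
    W=np.array(W,float);w=W[:,1]-W[:,0];mid=W.mean(1)
    k=np.ones(len(w),bool)
    for _ in range(5): c=np.polyfit(rows[k],w[k],1);k=abs(np.polyval(c,rows)-w)<2
    print(f,w.tolist(),c,"mid",np.polyfit(rows,mid,1))
    for r in(108,112,160,232):
        d=267.15*.016/np.polyval(c,r);P=T@[ (np.polyval(np.polyfit(rows,mid,1),r)-256.93)/267.15*d,(r-188.3)/267.15*d,d,1];print(r,P[:3].round(4))
    print(V[90:125,257].tolist())
E
```

```text
[0.55197739 0.17552402 0.21601449] [-4.99497023e+00 -3.81163881e+00 -5.01077752e-05] 0.014870728520742425
wrist2 [36.0, 35.0, 35.0, 36.0, 36.0, 36.0, 36.0, 36.0, 35.0, 34.0, 34.0, 34.0, 34.0, 34.0, 34.0, 34.0, 33.0, 33.0, 34.0, 33.0, 33.0, 33.0, 33.0, 32.0, 32.0, 32.0, 32.0, 32.0] [-3.97509579e-02  4.09604543e+01] mid [-3.07881773e-04  2.56893473e+02]
108 [ 0.0764 -0.0013 -0.0205]
112 [ 0.0747 -0.0013 -0.0205]
160 [ 0.0534 -0.0013 -0.0206]
232 [ 0.0165 -0.0013 -0.0208]
[159, 161, 168, 166, 165, 163, 161, 161, 161, 168, 159, 142, 145, 148, 153, 154, 159, 162, 165, 173, 172, 91, 122, 132, 132, 170, 175, 181, 187, 190, 194, 193, 193, 192, 193]
w3 [34.0, 34.0, 36.0, 36.0, 36.0, 36.0, 36.0, 40.0, 42.0, 40.0, 41.0, 38.0, 35.0, 32.0, 34.0, 32.0, 34.0, 34.0, 32.0, 34.0, 34.0, 34.0, 32.0, 31.0, 31.0, 31.0, 31.0, 31.0] [-0.05439755 43.60706472] mid [-1.00232622e-02  2.58924808e+02]
108 [ 0.0765 -0.0009 -0.024 ]
112 [ 0.0748 -0.0009 -0.0238]
160 [ 0.0536 -0.0011 -0.0217]
232 [ 0.015  -0.0014 -0.0179]
[179, 176, 178, 176, 175, 173, 172, 172, 171, 174, 169, 147, 150, 159, 160, 164, 165, 170, 175, 179, 185, 97, 126, 152, 170, 180, 183, 191, 196, 198, 200, 201, 200, 201, 201]
```

The top-view mask included the foot, so I overestimated the handle's front end. The 186 mm includes the brass cube, and the grip is about 18 mm ahead of the origin, which puts the foot 0.067 m ahead of the TCP. The handle is level. Now I correct for that and stir.

```bash
cat > s.py <<'E'
from h import *
a=np.radians(74.7);u=np.array([np.cos(a),np.sin(a)]);n=np.array([-u[1],u[0]])
B=np.array([.598,.227]);s=np.radians(128.7);OFF=.0665*u+.001*n   # foot rel. TCP (tool y=-n; lateral -1 mm)
def tcp(th,r): return B+r*np.array([np.cos(s+th),np.sin(s+th)])-OFF
E
python3 - <<'E'
from s import *
cm=manip.camera_model("side");K=np.array([[cm["fx"],0,cm["cx"]],[0,cm["fy"],cm["cy"]],[0,0,1.]])
pr=lambda p:cv2.projectPoints(np.array([p]),np.array(cm["rvec"]),np.array(cm["tvec"]),K,None)[0].ravel()
t=manip.current_position()[:2];print("check",pr([*(t+OFF),.13]),pr([*(t+.0745*u),.243]))
p=tcp(np.radians(4),.040);manip.movel([*p,.216],v=.06);manip.hold(.3)
print(manip.movel([*p,.135],v=.06),manip.current_contact_force())
print(manip.movel([*p,.1212],v=.02,guard=4),manip.current_position(),manip.current_contact_force(),manip.current_clock())
im=manip.camera("side");cv2.imwrite("pics/s4.png",cv2.resize(im[170:330,180:340,::-1],(480,480),interpolation=0))
E
```

```text
check [267.12914551 255.52041035] [265.12349366 217.18352298]
False [ 0.31671788 -0.58830472 -1.39541832]
False [0.55434377 0.19197752 0.12123536] [-0.20198896  0.59700564 -1.12201926] 14.475
```

View pics/s4.png

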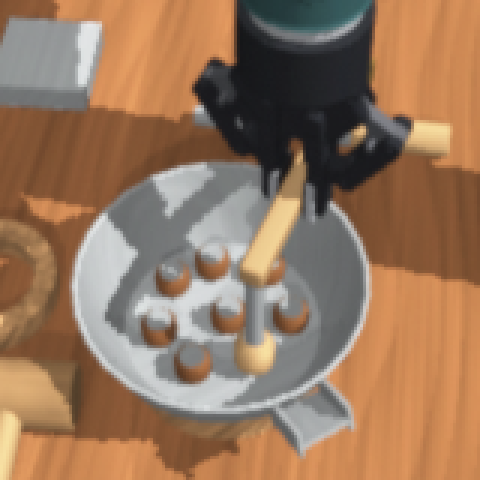

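The foot is down near the spout at about (255,352), clear of every bead. Now I go clockwise.

```bash
python3 - <<'E'
from s import *
F=[];hit=False
for d in np.arange(-8,-365,-12).tolist()+[-364]:
    g=manip.movel([*tcp(np.radians(d),.040),.1212],v=.05,guard=6);F.append(manip.current_contact_force().round(1).tolist())
    if g: hit=True;print("guard",d,F[-3:]);break
print(F,manip.current_position(),manip.current_gripper_width(),manip.current_clock())
im=manip.camera("side");cv2.imwrite("pics/s5.png",cv2.resize(im[170:330,180:340,::-1],(480,480),interpolation=0))
E
```

```text
[[0.4, -0.0, -1.2], [0.5, -0.3, -2.1], [-0.6, -0.7, -1.8], [0.5, 0.1, -2.0], [0.1, -0.0, -1.1], [-3.0, -0.8, 0.2], [-4.7, -0.9, -0.2], [-3.8, -2.2, 0.2], [-4.2, -2.4, 0.3], [-0.9, -0.9, -1.7], [-1.6, -0.3, -0.3], [-5.6, 1.1, 0.6], [-3.8, 0.2, -0.5], [-2.5, 5.0, 0.3], [-1.8, 4.2, 1.7], [-2.6, 3.5, 1.7], [0.5, 2.3, -0.1], [1.4, 2.6, 0.8], [0.5, 3.8, 0.7], [1.1, 2.7, 1.9], [4.2, 2.7, 0.7], [3.2, 1.5, 2.1], [2.2, 2.0, 2.6], [2.2, -0.4, 2.4], [4.1, -1.7, 2.2], [5.5, -3.5, 3.2], [5.7, -1.6, 5.4], [4.9, -0.7, 4.6], [4.9, -0.5, 3.8], [4.6, -0.1, 1.5], [-0.3, -0.4, -2.1]] [0.5561138  0.19520883 0.11952138] 0.014686134905735867 24.2833
```

View pics/s5.png

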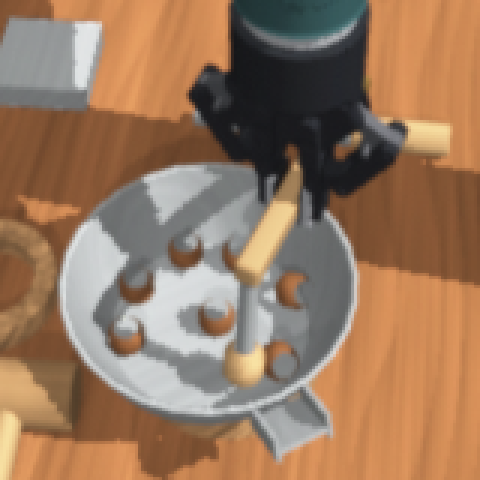

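```bash
cat > bowl.py <<'E'
from s import *
def bowl(im):
    hsv=cv2.cvtColor(im,cv2.COLOR_RGB2HSV);S,V=hsv[...,1],hsv[...,2]
    bm=((S<60)&(V>60)).astype(np.uint8);z=np.zeros_like(bm);z[220:330,190:340]=1;bm*=z
    bm=cv2.morphologyEx(bm,cv2.MORPH_CLOSE,np.ones((11,11)))
    cn=max(cv2.findContours(bm,cv2.RETR_EXTERNAL,cv2.CHAIN_APPROX_NONE)[0],key=cv2.contourArea)[:,0]
    q=ray("side",cn,.085);k=np.linalg.norm(q-[.5994,.2264],axis=1)<.107
    for _ in range(20):
        s=np.linalg.lstsq(np.c_[2*q[k],np.ones(k.sum())],(q[k]**2).sum(1),rcond=None)[0];cc=s[:2];r=np.sqrt(s[2]+cc@cc)
        d=np.linalg.norm(q-cc,axis=1);k=abs(d-r)<.004
    sp=q[(d>r+.012)&(q[:,0]<cc[0])&(q[:,1]>cc[1])].mean(0)-cc
    return cc.round(4),r.round(4),k.sum(),np.degrees(np.arctan2(sp[1],sp[0])).round(1)
E
python3 - <<'E'
from bowl import *
for f in("side0","side3"): print(f,bowl(cv2.imread(f"pics/{f}.png")[:,:,::-1].copy()))
im=manip.camera("side");cv2.imwrite("pics/side5.png",im[:,:,::-1]);print("now",bowl(im))
print(manip.current_position(),tcp(np.radians(-364),.04),manip.current_contact_force(),manip.current_wrist_torque(),manip.current_clock())
E
```

```text
side0 (array([0.5963, 0.2279]), np.float64(0.0946), np.int64(236), np.float64(128.5))
side3 (array([0.5966, 0.2277]), np.float64(0.0949), np.int64(232), np.float64(128.6))
now (array([0.6044, 0.2302]), np.float64(0.0946), np.int64(237), np.float64(125.6))
[0.55654324 0.19514383 0.11979507] [0.55864582 0.19547882] [ 0.96840248 -0.6994734  -1.50770789] [0.02671929 0.03134075 0.02016853] 24.3833
```

The bowl has moved about 8 mm toward +x and turned about 3°. The stirrer may also have pitched in the grip. I will lift clear and measure both.

```bash
cat > pitch.py <<'E'
from bowl import *
def pitch(im,rows=np.arange(122,232,3)):
    T=manip.camera_model("wrist")["tool_from_camera"]
    G=np.abs(cv2.Sobel(cv2.GaussianBlur(im,(1,5),0).astype(np.float32),cv2.CV_32F,1,0,ksize=3)).sum(2)
    W=np.array([(230+np.argmax(G[r,230:250]),264+np.argmax(G[r,264:286])) for r in rows],float);w=W[:,1]-W[:,0];mid=np.median(W.mean(1))
    k=np.ones(len(w),bool)
    for _ in range(6): c=np.polyfit(rows[k],w[k],1);k=abs(np.polyval(c,rows)-w)<1.6
    P=[]
    for r in(112,232):
        d=267.15*.016/np.polyval(c,r);P.append((T@[(mid-256.93)/267.15*d,(r-188.3)/267.15*d,d,1])[:3])
    return k.sum(),P,np.degrees(np.arctan2(P[0][2]-P[1][2],P[0][0]-P[1][0]))
E
python3 - <<'E'
from pitch import *
p=manip.current_position();manip.movel([p[0],p[1],.22],v=.08);manip.hold(.3)
w=manip.camera("wrist");sd=manip.camera("side");cv2.imwrite("pics/wrist6.png",w[:,:,::-1]);cv2.imwrite("pics/side6.png",sd[:,:,::-1])
for f in("wrist2","w3","wrist6"):print(f,pitch(cv2.imread(f"pics/{f}.png")))
print(bowl(sd),manip.current_position(),manip.current_contact_force(),manip.current_wrist_torque(),manip.current_gripper_width(),manip.current_clock())
cv2.imwrite("pics/c6.png",np.hstack([cv2.resize(w[:,:,::-1],(440,330)),cv2.resize(sd[170:330,190:340,::-1],(310,330),interpolation=0)]))
E
```

```text
wrist2 (np.int64(36), [array([ 0.07474142, -0.00123966, -0.02088249]), array([ 0.01625928, -0.00123092, -0.02028983])], np.float64(-0.580614647448281))
w3 (np.int64(25), [array([ 0.0748687 , -0.00124387, -0.02462494]), array([ 0.01498748, -0.00122797, -0.01781281])], np.float64(-6.490102227390146))
wrist6 (np.int64(26), [array([ 0.07518007, -0.00125417, -0.03377965]), array([ 0.01368886, -0.00122496, -0.01528356])], np.float64(-16.740884279263007))
(array([0.6043, 0.2299]), np.float64(0.0947), np.int64(234), np.float64(125.4)) [0.55650901 0.19514616 0.21989467] [ 0.0608933  -0.0466377  -0.72272362] [0.01812733 0.02751011 0.03542176] 0.01475608179123587 26.1667
```

View pics/c6.png

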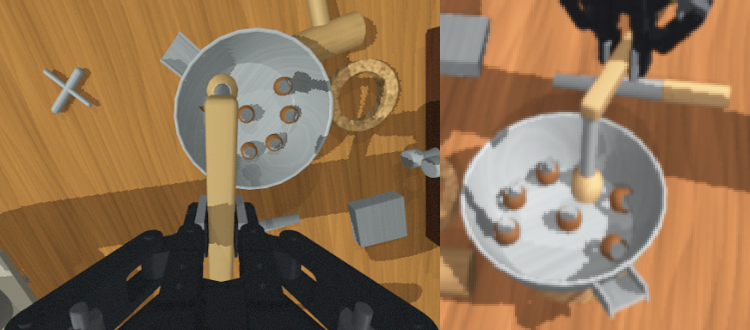

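The stirrer has pitched front-up in the grip, and the foot now shows ahead of the handle at about (221,88) in the composite. All seven beads are still in the bowl and have been moved. I will measure the pitch from the foot's row in the wrist view, tilt the tool to level the stirrer, then nudge the bowl back from inside, with the foot above the beads.

```bash
cat > lev.py <<'E'
from pitch import *
from scipy.optimize import brentq
R0=Ro.from_rotvec(down(np.radians(-15.3)))
def ori(th): return R0*Ro.from_rotvec([0,-th,0])      # tool tilt that lowers the handle's front by th
def pose(foot,pz,th):   # foot xy wanted, pinch z, stirrer level
    P=np.array([*(np.array(foot)-OFF),pz]);R=ori(th)
    return P+R.apply([0,0,manip.pinch_z]),R.as_rotvec()
def footrow(th):  # row of the foot's centre in the wrist picture with pitch th (front up)
    x,z=.0665,.089;x,z=x*np.cos(th)+z*np.sin(th),z*np.cos(th)-x*np.sin(th)
    X,Z=x-.0802,z-.0187+.1422;return 188.3+267.15*(-.9512*X-.3084*Z)/(-.3084*X+.9512*Z)
E
python3 - <<'E'
from lev import *
for f in("wrist2","w3","wrist6"):
    im=cv2.imread(f"pics/{f}.png");g=np.abs(cv2.Sobel(im.astype(np.float32),cv2.CV_32F,0,1)).sum(2)[:,252:263].mean(1)
    pk=[r for r in range(70,130) if g[r]==g[r-3:r+4].max() and g[r]>40];print(f,pk,[int(g[r]) for r in pk])
for t in(0,.05,.1,.15,.2):print(t,footrow(t).round(1))
E
```

```text
wrist2 [101, 110] [174, 503]
w3 [70, 75, 80, 84, 88, 93, 101, 111] [128, 128, 115, 130, 112, 103, 583, 781]
wrist6 [86, 97, 110, 115] [316, 511, 299, 325]
0 120.3
0.05 114.7
0.1 109.0
0.15 103.4
0.2 97.7
```

```bash
python3 - <<'E'
from lev import *
TH=.13
C=np.array([.6043,.2299])
p,o=pose(C,.235,TH);manip.movel(p,v=.08,ori=o);manip.hold(.2)
sd=manip.camera("side");cv2.imwrite("pics/side7.png",sd[:,:,::-1])
p,o=pose(C,.163,TH);print(manip.movel(p,v=.08,guard=5));manip.hold(.2)
d=-np.array([.95,.31]);d/=np.linalg.norm(d);f0=manip.current_contact_force()
for r in np.arange(.05,.070,.002).tolist():
    p,o=pose(C+r*d,.163,TH);g=manip.movel(p,v=.06 if r==.05 else .02,guard=10);F=manip.current_contact_force()-f0
    print(r,g,F.round(1))
    if g: break
    if F[:2]@d<-1.5: 
        b=bowl(manip.camera("side"));print(b)
        if b[0][0]<.5985: break
print(manip.current_clock(),manip.current_position())
E
```

```text
False
0.05 False [-1.3 -0.1 -1.7]
0.052000000000000005 False [-0.6 -0.  -0.2]
0.054000000000000006 False [-0.7 -0.2 -0.4]
0.05600000000000001 False [-1.1  0.2  0.5]
0.05800000000000001 False [-0.4  1.1 -0.5]
0.06000000000000001 False [-0.2  0.5 -1.5]
0.06200000000000001 False [-0.3  0.2  0.3]
0.06400000000000002 False [-0.7  0.7  0.1]
0.06600000000000002 False [-0.8  0.9 -1. ]
0.06800000000000002 False [-0.5 -0.2 -0.2]
0.07000000000000002 False [-0.4  0.2 -0.3]
31.8583 [0.52037121 0.1413885  0.14444924]
```

```bash
python3 - <<'E'
from lev import *
TH=.13;C=np.array([.6043,.2299]);d=-np.array([.95,.31]);d/=np.linalg.norm(d);f0=manip.current_contact_force()
for r in np.arange(.072,.090,.002).tolist():
    p,o=pose(C+r*d,.163,TH);g=manip.movel(p,v=.03,guard=10);F=manip.current_contact_force()-f0
    b=bowl(manip.camera("side"));print(round(r,3),g,F.round(1),b)
    if g or b[0][0]<.5975: break
sd=manip.camera("side");print(manip.current_clock(),manip.current_position())
cv2.imwrite("pics/c8.png",cv2.resize(sd[170:330,180:340,::-1],(480,480),interpolation=0))
E
```

```text
0.072 False [ 0.6 -0.1 -0.2] (array([0.6045, 0.23  ]), np.float64(0.0947), np.int64(240), np.float64(125.5))
0.074 False [ 1.9  0.7 -0.1] (array([0.6044, 0.2299]), np.float64(0.0948), np.int64(238), np.float64(125.5))
0.076 False [2.8 0.7 0.1] (array([0.6036, 0.2296]), np.float64(0.0948), np.int64(237), np.float64(125.4))
0.078 False [3.3 0.4 2. ] (array([0.6011, 0.229 ]), np.float64(0.0949), np.int64(235), np.float64(125.6))
0.08 False [3.6 0.3 1.8] (array([0.5991, 0.2283]), np.float64(0.0948), np.int64(231), np.float64(125.5))
0.082 False [3.4 1.1 3.1] (array([0.5973, 0.2277]), np.float64(0.0948), np.int64(231), np.float64(125.6))
33.7083 [0.50924188 0.13775172 0.14458602]
```

View pics/c8.png

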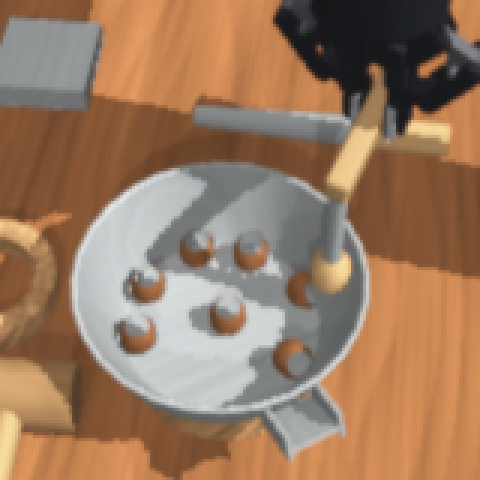

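The bowl is back within about 1 mm of its start, and all seven beads are inside. Now I lift out and check the stirrer's pitch broadside to the side camera.

```bash
python3 - <<'E'
from lev import *
TH=.13;C=np.array([.6043,.2299]);d=-np.array([.95,.31]);d/=np.linalg.norm(d)
manip.movel(pose(C+.065*d,.163,TH)[0],v=.06)
manip.movel(pose(C+.065*d,.245,TH)[0],v=.12);sd=manip.camera("side");print(bowl(sd))
R=Ro.from_rotvec(down(np.radians(-90)))*Ro.from_rotvec([0,-TH,0]);P=np.array([.50,.06,.255])
manip.reach(P+R.apply([0,0,manip.pinch_z]),R.as_rotvec());manip.hold(.3)
sd=manip.camera("side");cv2.imwrite("pics/side9.png",sd[:,:,::-1]);w=manip.camera("wrist");cv2.imwrite("pics/wrist9.png",w[:,:,::-1])
cm=manip.camera_model("side");K=np.array([[cm["fx"],0,cm["cx"]],[0,cm["fy"],cm["cy"]],[0,0,1.]])
pts=np.array([[.0745,.008,.008],[-.11,.008,.008],[.0665,0,-.105],[.0665,0,-.089],[.0665,0,-.02]])+P
print(cv2.projectPoints(pts,np.array(cm["rvec"]),np.array(cm["tvec"]),K,None)[0][:,0].round(1).tolist(),manip.current_clock())
cv2.imwrite("pics/c9.png",cv2.resize(sd[60:220,170:380,::-1],(788,600),interpolation=0))
E
```

```text
(array([0.5974, 0.2276]), np.float64(0.0947), np.int64(222), np.float64(125.6))
[[276.6, 137.6], [378.0, 146.2], [279.6, 178.8], [279.8, 173.2], [280.9, 146.9]] 36.4333
```

View pics/c9.png

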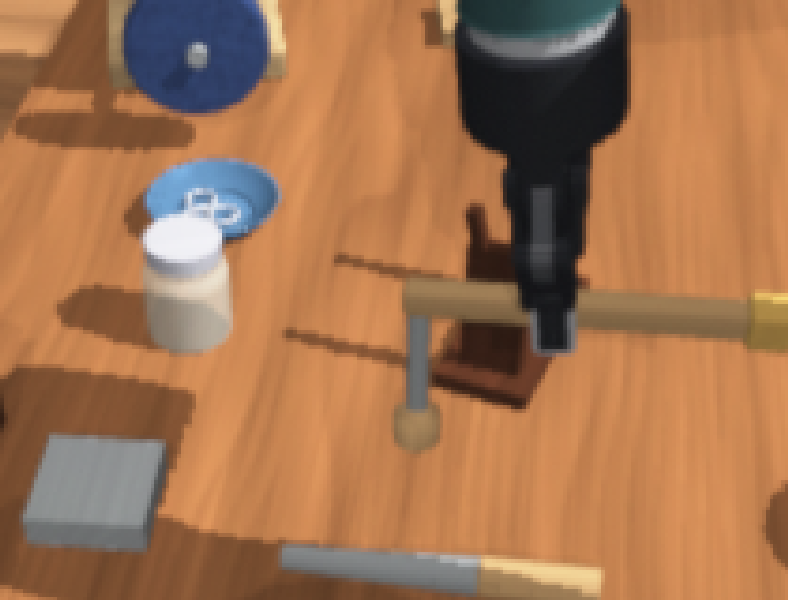

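Broadside view: the handle runs from (404,295) to the brass at (750,315) in the crop, with the foot at (417,430). It is slightly over-levelled, so I will fit edges to refine the tilt.

```bash
python3 - <<'E'
from lev import *
im=cv2.imread("pics/side9.png").astype(np.float32)
cm=manip.camera_model("side");K=np.array([[cm["fx"],0,cm["cx"]],[0,cm["fy"],cm["cy"]],[0,0,1.]])
gy=cv2.Sobel(im,cv2.CV_32F,0,1).sum(2);gx=cv2.Sobel(im,cv2.CV_32F,1,0).sum(2)
cols=[c for c in list(range(282,292))+list(range(328,366))]
def sub(g,i,lo,hi,sgn,row=False):
    v=sgn*(g[i,lo:hi] if row else g[lo:hi,i]);k=int(np.argmax(v));
    if 0<k<len(v)-1: k+= .5*(v[k-1]-v[k+1])/(v[k-1]-2*v[k]+v[k+1])
    return lo+k
bot=np.array([(c,sub(np.abs(gy),c,int(142+.07*(c-278))-0,int(142+.07*(c-278))+7,1)) for c in cols])
def rob(x,y):
    k=np.ones(len(x),bool)
    for _ in range(6): c=np.polyfit(x[k],y[k],1);k=abs(np.polyval(c,x)-y)<.7
    return c,k.sum(),len(x)
print("bottom",rob(bot[:,0],bot[:,1]))
rod=np.array([(r,(sub(np.abs(gx),r,275,281,1,True)+sub(np.abs(gx),r,281,287,1,True))/2) for r in range(147,166)])
print("rod",rob(rod[:,0],rod[:,1]))
P=np.array([.50,.06,.255])
for e in(-.06,-.04,-.02,0,.02):  # residual pitch, + = front up
    f=lambda x,y,z:np.array([x*np.cos(e)-z*np.sin(e),y,x*np.sin(e)+z*np.cos(e)])+P
    q=cv2.projectPoints(np.array([f(.07,.008,-.008),f(-.09,.008,-.008),f(.0665,0,-.02),f(.0665,0,-.07)]),np.array(cm["rvec"]),np.array(cm["tvec"]),K,None)[0][:,0]
    print(e,"bot slope",(q[1]-q[0])[1]/(q[1]-q[0])[0],"rod",(q[3]-q[2])[0]/(q[3]-q[2])[1],"bot@300",np.interp(300,q[:2,0],q[:2,1]),"rodcol@156",np.interp(156,q[2:,1],q[2:,0]))
E
```

```text
bottom (array([6.66616696e-02, 1.25889476e+02]), np.int64(46), 48)
rod (array([-2.33639484e-02,  2.84329897e+02]), np.int64(15), 19)
-0.06 bot slope 0.03992118511922028 rod 0.03592223482500273 bot@300 147.11370133125294 rodcol@156 281.7690113683445
-0.04 bot slope 0.05536390962817113 rod 0.010735943184857629 bot@300 146.86259581751034 rodcol@156 281.36897084466426
-0.02 bot slope 0.07083818604307311 rod -0.014488083295666058 bot@300 146.61231352019377 rodcol@156 280.9543269333423
0 bot slope 0.08635640169999183 rod -0.03976975071733933 bot@300 146.36265891356283 rodcol@156 280.52468764902443
0.02 bot slope 0.10193108368261261 rod -0.06512918231080848 bot@300 146.1134369009378 rodcol@156 280.079629343606
```

```bash
python3 - <<'E'
from lev import *
R=ori(.11);z=R.apply([0,0,manip.pinch_z]);xy=[.5238,-.2036];T=lambda h:np.array([*xy,h])+z
manip.reach(T(.25),R.as_rotvec());manip.hold(.2);print(manip.current_position(),T(.25))
manip.movel(T(.165),v=.1);manip.hold(.1);f0=manip.current_contact_force()
g=manip.movel(T(.1245),v=.03,guard=5);manip.hold(.2)
print(g,manip.current_position()-z,manip.current_contact_force()-f0,manip.current_wrist_torque(),manip.current_clock())
for n in("side","wrist"):
    im=manip.camera(n);cv2.imwrite(f"pics/{n}10.png",im[:,:,::-1])
sd=cv2.imread("pics/side10.png")[70:190,250:370];w=cv2.imread("pics/wrist10.png")
cv2.imwrite("pics/c10.png",np.hstack([cv2.resize(sd,(384,384),interpolation=0),w[:,60:460]]))
E
```

```text
[ 0.52337271 -0.20508422  0.23142086] [ 0.52325831 -0.2055801   0.23141302]
True [ 0.52365786 -0.2035056   0.1249635 ] [-1.26224819 -0.87560619  7.40177795] [0.02327585 0.01676012 0.0604417 ] 40.7417
```

View pics/c10.png

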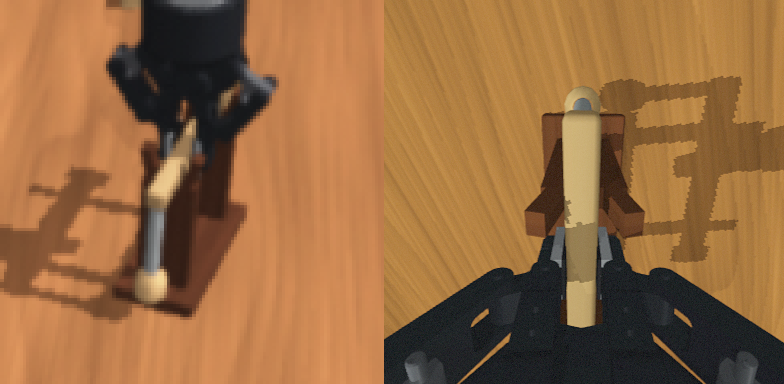

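The handle lies between both ears of the front post and made contact at seat height (0.125), so I release and back off.

```bash
python3 - <<'E'
from lev import *
manip.move_gripper(.055);manip.hold(.3)
p=manip.current_position();manip.movel([p[0],p[1],p[2]+.03],v=.05);manip.movel([p[0],p[1],.30],v=.15,ori=R0.as_rotvec());manip.hold(.5)
w=manip.camera("wrist");sd=manip.camera("side");cv2.imwrite("pics/wrist11.png",w[:,:,::-1]);cv2.imwrite("pics/side11.png",sd[:,:,::-1])
s0=cv2.imread("pics/side0.png");d=np.abs(sd[:,:,::-1].astype(int)-s0).sum(2)
c=lambda n,r:bowl(n)
print(bowl(sd),manip.current_clock(),manip.current_position())
a=cv2.imread("pics/side0.png")[80:180,270:350];b=sd[80:180,270:350,::-1]
e=cv2.resize(sd[220:330,190:320,::-1],(295,250),interpolation=0)
top=np.hstack([cv2.resize(a,(250,312),interpolation=0),cv2.resize(b,(250,312),interpolation=0)])
bot=np.zeros((250,500,3),np.uint8);bot[:,:295]=e;bot[:,300:500]=cv2.resize(w[80:280,180:340,::-1],(200,250))
cv2.imwrite("pics/c11.png",np.vstack([top,bot]))
E
```

```text
(array([0.5972, 0.2276]), np.float64(0.0947), np.int64(229), np.float64(125.6)) 44.2083 [ 0.52160438 -0.20468193  0.30003577]
```

View pics/c11.png

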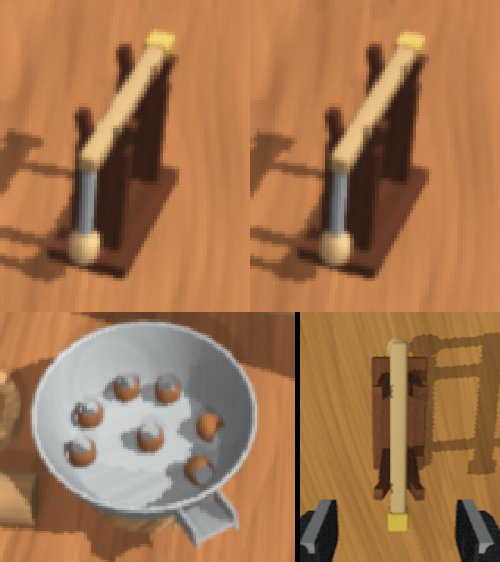

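Everything checks out: the stirrer lies in both notches as at the start, the bowl is on its ring, and all seven beads are inside. Six of them have moved about 20 mm or more.

```bash
python3 -c "
from plant import manip
print(manip.job_done())"
```

```text
the job is handed in; nothing more can be done
None
```

I stirred the bowl one full clockwise turn and handed the job in at about 44 s: six of the seven beads moved, none left the bowl, and the stirrer is back in both notches. Stirring pushed the bowl about 8 mm off its place, so I nudged it back to within about 1 mm, but it is still turned about 3° from how it stood.

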